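# Close a pressure cooker: fit the lid, lock its collar, shut the steam valve

### The arm

A 6-joint arm with a two-finger parallel gripper is mounted at the origin on a cart in front of the work surface, level with it; the furniture and walls round the work are solid. World frame = base frame: x ahead of the robot, y to its left, z up, the work surface at z = 0. Lengths are in m, angles in rad, forces in N, time in s.
With the tool pointing down it reaches from about 0.3 to 0.875 m from the base axis. Payload 6.4 kg.
Tool frame: the origin (TCP) lies on the centre line of the jaws, within the pads' length; the fingertips stand 8 mm ahead of it and the grasp point (between the pads) lies 11 mm behind it; z points along the fingers, y is the line along which they close (so a half turn about z gives the same grasp; the last joint's range is limited). The gripper opens to 85 mm and grips with 20 to 120 N. Pads are 22 mm wide; open, the fingers measure 114 mm over their backs; the gripper's body (76 mm by 85 mm) begins 54 mm behind the grasp point. The pads swing forward as they close: fully open they stand 13 mm farther back than shut.
Start: joints at [0.985, 0.181, 1.607, -0, 1.354, -0.206], TCP at [0.213, 0.534, 0.239] pointing down, gripper open.
Joint ranges: [-2.99, 2.99], [-0.89, 2.07], [0.3, 2.58], [-1.14, 4.28], [0, 2.63], [-3.12, 3.12]. Speed limits (rad/s): [2.57, 2.57, 3.01, 3.14, 3.14, 3.14].

### API

Orientations are given as a unit quaternion [w, x, y, z].
In Python, from bench import ctrl gives the robot as it stands.
- The arm moves only by the shell command python3 -m handwheel 'ROWS' [OPENING]. ROWS is JSON, a list that holds one entry, the list of rows, each a list of 4 numbers: the shift along the tool's x, y, z each as a share of 20 cm, from -1 to 1, then the turn about the tool's z as a share of 1.5 rad, from -1 to 1. In form: [[[x, y, z, twist], ...]]. A call has 1 to 10 rows; each row is the pose to reach, as a shift and turn from the pose commanded when the call began, along the tool's axes at that moment; what a row does not reach only later rows make up. A row lasts 1/8 s, in which the tool goes at most 62.5 mm and 10.7 degrees, less where a joint would pass 70% of its speed; a pose out of reach is approached as far as the arm can. A call with a number of a shift or a turn outside -1 to 1 is refused whole. A call with a gripper value outside its range is refused whole. OPENING is the finger opening in mm, from 0 to 85.4, set as the call begins (- or left out, the last holds). The fingers move at their own pace and stop on an object; the grip force is fixed at half the most. Time passes only in rows, so rows that repeat a pose let the fingers close. It gives the time, the measured TCP pose, the force, the opening and the grip force at its end, in the units of the state.
- ctrl.get_obs(): the state, without advancing time (a new reading comes with each control period).
- ctrl.camera(name): name is "scene" or "top"; returns a dict with "color" (400x640x3 uint8, red, green, blue), "range_z" (400x640 float32, m along the optical axis (not along the pixel's ray), 0 where there is no reading), "K" (3x3 intrinsics, pixels), "pose" (4x4, takes a point from camera to world coordinates). Camera axes: x right, y down, z forward; pixel columns grow to the right and rows downward; lengths in m; the calibration is good to about 2 mm. A picture is of the moment at which its call begins.
- ctrl.hand_in(): hands the job in; it is judged then, once.
The state is a dict: "time_s": time; "q": joint angles; "dq": joint speeds; "joint_efforts": joint torques, N m; "eef_pos": TCP position; "eef_rot": TCP orientation; "wrist_force": force on the tool from outside, world axes, zero at the start; "torque": the same for the moment, N m; "opening": opening from 0.0 (shut) to 1.0 (fully open); "grasp_force": force on a finger pad.
Only numpy, scipy, OpenCV 4.12 (cv2) and the standard library are available. Lean on these libraries where they do the work, as an engineer would, in place of code of your own. Each camera call takes 0.05 s, during which the arm holds its last target. There are 200 camera calls.

### The job

Close the pressure cooker on the hob: pick up its lid by the bar grip and lower it gently onto the pot until it sits flat on the rim, then turn the lock collar clockwise all the way to the locked mark so that the jaws close under the rim, and then flip the steam valve lever right over to its other side, closed. Leave the other things on the hob where they are.

Things in the scene. Friction and masses are not known exactly. Their poses are not given: they have to be found in the camera images.
- pot: open steel pressure-cooker pot on the hob, potatoes in it; heavy, does not move. 118 mm high, wall 180 mm across; rim flange 200 mm across and 6 mm thick, opening 173 mm. Two black loop handles on its own +y and -y sides, out to 136 mm from the centre, top 93 mm above the hob. Origin: centre of the underside, z up.
- pot_rim (a point): centre of the pot's rim plane, 118 mm above the pot's origin; the lid's origin must come here
- lid: loose round lid lying upright on the hob, 199 mm across, 0.7 kg. Origin: centre of the plane that rests on the pot's rim, z up; 18 mm above the hob at first. Below it hang a tapered centring plug (18 mm deep, 165 mm across, 156 at its foot) and, on the lid's own +y and -y sides, two jaws 50 mm wide and 13.5 mm deep, out to 121 mm from the centre. Fits the pot at any yaw. Valve on its own -x side.
- collar_grip (a point): where to grip: middle of the bar grip on the black lock collar, on the lid's axis 56 mm above the lid's origin. Bar 100 mm long (this point's x axis) and 22 mm wide; its top is 10 mm above this point, the collar disc (120 mm across) 22 mm below it: keep fingertips above that. Turns with the collar; the collar's pointer is at its +x end.
- lock_collar (a joint): turn of the lock collar on the lid, rad: 0 = pointer at the open mark (small raised ring on the lid's own +x), jaws out; grows clockwise seen from above; 1.05 = end stop, pointer at the locked mark, jaws in under the rim (out to 108.5 mm). Stiff (0.07 N m), stays where it is left.
- locked_mark (a point): locked mark: long raised bar on the lid's dome, 77 mm from the lid's axis, 60 degrees clockwise of the lid's own +x
- valve_tip (a point): a point near the free end of the steam valve's toggle lever, 55 mm from its pivot (lever 60 mm long, 24 mm wide along the lid's x, 10 mm thick); turns with the lever
- valve_pivot (a point): pivot of the toggle lever, 81 mm from the lid's axis on the lid's own -x side, 28 mm above the lid's origin; the pivot pin runs along the lid's x
- steam_valve (a joint): steam valve lever, rad: 0 = open, leaning 0.7 rad from upright to the lid's own +y; 1.4 = closed, leaning 0.7 rad to the lid's own -y. Weighted, falls over past the middle (0.7); needs about 0.5 N at the tip.
- wooden_spoon: wooden spoon lying on the hob between the two cooking places, 310 mm along its x, 47 mm wide, 14 mm high; leave it alone
- mug: green mug behind, 86 mm wide, 96 mm high; leave it alone
- spice_jar: spice jar behind, 47 mm across, 98 mm high; leave it alone

How it is judged:
On the way, in this order (a step that is already met when the one before it is completed fails the run):
1. the lid sits flat on the pot's rim, collar still unlocked (horizontal distance between lid and pot_rim below 0.006 m and distance between lid and pot_rim below 0.007 m and angle between lid's own z axis and vertical below 0.04 rad and value of joint lock_collar below 0.6 rad), for 0.1 s.
2. the lock collar is turned to the locked mark with the lid seated and the valve still open (distance between lid and pot_rim below 0.007 m and value of joint lock_collar above 0.94 rad and value of joint steam_valve below 0.7 rad), for 0.1 s.
At the end, for the whole second after the job is handed in: The lid sits flat on the pot's rim (centred within 6 mm, height within 3.5 mm, level within 0.03 rad), the lock collar is at its locked mark (within 0.11 rad of the stop), the steam valve lever is over on its closed side (within 0.2 rad of the stop), all at rest (horizontal distance between lid and pot_rim below 0.006 m and z of lid in the frame of pot_rim between -0.0035 and 0.0035 m and angle between lid's own z axis and vertical below 0.03 rad and value of joint lock_collar above 0.94 rad and value of joint steam_valve above 1.2 rad and linear speed of lid below 0.02 m/s); the robot touches nothing.
It fails at once if the lid is let go more than 10 mm above the rim, or pressed onto the pot with more than 80 N ((contact force between the fingers and lid below 0.1 N and horizontal distance between lid and pot_rim below 0.05 m and z of lid in the frame of pot_rim above 0.01 m) or contact force between lid and pot above 80 N).
It fails at once if a thing beside the work is pushed more than 40 mm (distance of any of wooden_spoon, mug, spice_jar from where it was at the start of the episode above 0.04 m).
It also fails if it takes over 54 s, if anything falls off the work surface, if the arm or the gripper's body presses on something with over 40 N, if the wrist force passes 120 N, or if a joint passes its speed limit or range.

## Working session

There is one attempt and no reset: what is moved stays moved. The work goes in short steps, Python scripts to look and compute and a shell command to move; the robot and the scene stay as the last step left them, time stands still between calls to the robot, and variables do not carry over. Pictures are saved under pics/ and viewed, at most 10 in all, crops included, and the job is handed in when it is done.

```bash
ls; mkdir -p pics; python3 - <<'E'
from bench import ctrl
import cv2,numpy as np
o=ctrl.get_obs();print(o)
for n in("scene","top"):
    c=ctrl.camera(n);np.savez(f"pics/{n}0.npz",**c)
    cv2.imwrite(f"pics/{n}0.png",c["color"][:,:,::-1]);print(c["K"],c["pose"])
E
```

```text
pics
{'time_s': 0.0, 'q': array([ 9.84676336e-01,  1.81569595e-01,  1.60798531e+00,  2.91353301e-06,
        1.35379844e+00, -2.06316921e-01]), 'dq': array([-8.62421153e-07,  8.14851825e-04,  1.17092853e-03, -3.71266765e-05,
       -1.73015015e-03, -5.20718636e-04]), 'joint_efforts': array([ 7.27632250e-04, -4.44862318e+01, -3.51340663e+01, -2.43141112e-04,
        9.19444661e-03, -3.24858945e-05]), 'eef_pos': array([0.21286708, 0.53357708, 0.23837905]), 'eef_rot': array([-3.41066182e-04,  1.88762437e-01,  9.82022386e-01, -8.11593764e-04]), 'wrist_force': array([ 0.09189546, -0.72738245, -0.42760919]), 'torque': array([ 0.00931045,  0.0443857 , -0.01568567]), 'grasp_force': 0.0, 'opening': 0.9972642767324547}
[[460.34050408   0.         321.40879152]
 [  0.         460.34050408 199.37442244]
 [  0.           0.           1.        ]] [[-0.99887592  0.00515647  0.0471202   0.52844635]
 [-0.03962949  0.45456995 -0.88982901  0.98259581]
 [-0.0260078  -0.89069612 -0.45385463  0.65968442]
 [ 0.          0.          0.          1.        ]]
[[403.51489019   0.         323.36404046]
 [  0.         403.51489019 208.4964817 ]
 [  0.           0.           1.        ]] [[ 0.0015113  -0.99288359  0.11907936  0.45693949]
 [-0.99998417 -0.0021459  -0.00520113 -0.10830811]
 [ 0.00541965 -0.11906961 -0.99287112  1.3013382 ]
 [ 0.          0.          0.          1.        ]]
```

View pics/top0.png

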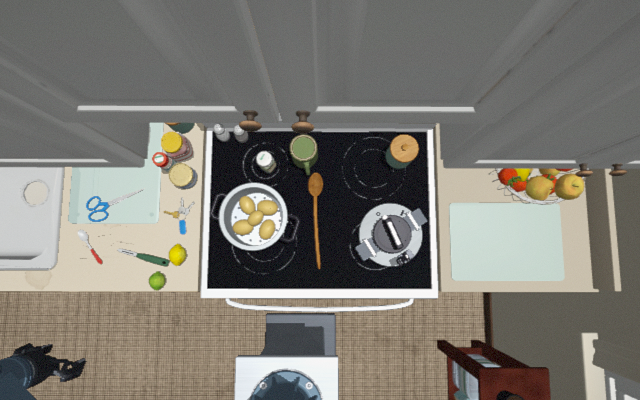

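View pics/scene0.png

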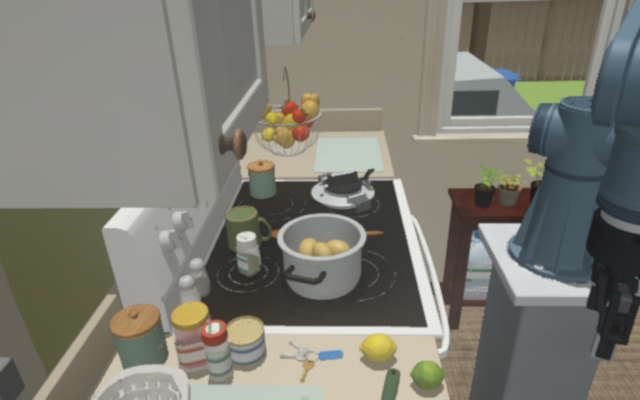

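The top view shows the pot at about (253,216), with loop handles at (217,207) and (290,228). The lid is at (391,236), its bar runs (386,218)-(397,248), the jaws are at (418,216) and (366,253), and the valve is near (402,258). The spoon lies between them near x=317, and the mug is at (304,150). The scene view shows the pot at (322,250) and the lid at (343,190).

```bash
cat > h.py <<'E'
import numpy as np,cv2
def load(n): return dict(np.load(f"pics/{n}.npz"))
def cloud(c):
    K,T=c["K"],c["pose"];z=c["range_z"];v,u=np.mgrid[:z.shape[0],:z.shape[1]]
    p=np.stack([(u-K[0,2])/K[0,0]*z,(v-K[1,2])/K[1,1]*z,z],-1)
    P=p@T[:3,:3].T+T[:3,3];P[z==0]=np.nan;return P
def ray(c,u,v,h):
    K,T=c["K"],c["pose"];d=T[:3,:3]@np.array([(u-K[0,2])/K[0,0],(v-K[1,2])/K[1,1],1]);o=T[:3,3]
    return o+d*(h-o[2])/d[2]
def proj(c,p):
    K,T=c["K"],c["pose"];q=K@(T[:3,:3].T@(np.asarray(p)-T[:3,3]));return q[:2]/q[2]
def circ(p):
    A=np.c_[2*p,np.ones(len(p))];s=np.linalg.lstsq(A,(p**2).sum(1),rcond=None)[0]
    return s[:2],np.sqrt(s[2]+s[:2]@s[:2])
E
python3 - <<'E'
from h import *
for n in("top0","scene0"):
    c=load(n);P=cloud(c);x,y,z=P[...,0],P[...,1],P[...,2]
    # pot rim
    for zone,nm in(((x>.3)&(x<.62)&(y>-.08)&(y<.2),'pot'),((x>.25)&(x<.6)&(y>-.45)&(y<-.15),'lid')):
        m=zone&(z>.006)&(z<.2);q=P[m];print(n,nm,m.sum(),q.min(0).round(3),q.max(0).round(3),np.histogram(q[:,2],np.arange(0,.15,.01))[0])
    m=(x>.3)&(x<.65)&(y>-.08)&(y<.25)&(abs(z-.118)<.004);q=P[m][:,:2]
    cc,r=circ(q)
    for i in range(3): 
        k=abs(np.linalg.norm(q-cc,axis=1)-r)<.012;q=q[k];cc,r=circ(q)
    print("rim",cc,r,len(q),np.median(P[m][:,2]))
    m=(x>.25)&(x<.6)&(y>-.45)&(y<-.15)
    for lo,hi in((.06,.09),(.045,.06)):
        k=m&(z>lo)&(z<hi);q=P[k];(ctr,sz,a)=cv2.minAreaRect(q[:,:2].astype(np.float32));print(lo,len(q),ctr,sz,a,np.percentile(q[:,2],[10,50,90]))
    print("cabinet z", np.nanmin(z[(x>.3)&(z>.3)]) if ((x>.3)&(z>.3)).any() else 0, np.nanmin(x[(z>.25)&(x>.3)&(abs(y)<.5)]))
c=load("top0");a=c["color"][180:290,335:450];b=load("scene0")["color"][160:215,300:390]
cv2.imwrite("pics/crop0.png",np.hstack([cv2.resize(a,(420,400),interpolation=cv2.INTER_CUBIC),cv2.resize(b,(380,400),interpolation=cv2.INTER_CUBIC)])[:,:,::-1])
E
```

```text
top0 pot 2912 [ 0.362 -0.08   0.006] [0.62  0.193 0.125] [ 57  26 121 656  36  79 268 551 304 180  27 494 113   0]
top0 lid 3092 [ 0.363 -0.449  0.006] [ 0.6   -0.153  0.098] [ 50  21 719 748 530 687  32  49 231  25   0   0   0   0]
rim [0.57616744 0.09274201] 0.09322213602413278 660 0.11789669268429903
0.06 312 (0.5062617063522339, -0.3314221203327179) (0.14446301758289337, 0.0352356992661953) 17.046127319335938 [0.06970874 0.08297053 0.08760855]
0.045 992 (0.5284305810928345, -0.3272336721420288) (0.1663462370634079, 0.14835284650325775) 82.75811004638672 [0.04785894 0.0514587  0.05515091]
cabinet z 0.46024131733599516 0.6163654851301943
scene0 pot 4382 [ 0.479 -0.004  0.006] [0.62  0.2   0.121] [ 27 143 212 218 227 275 454 716 584 459 281 781   5   0]
scene0 lid 1774 [ 0.431 -0.437  0.006] [ 0.6   -0.21   0.094] [ 26  67 433 392 271 251 104 103 116  11   0   0   0   0]
rim [0.5777429  0.09704444] 0.09338328956382237 787 0.11736642371010825
0.06 323 (0.5055969953536987, -0.3270026743412018) (0.15142175555229187, 0.028402287513017654) 16.385061264038086 [0.06300831 0.07574247 0.08413851]
0.045 401 (0.5139068961143494, -0.31596946716308594) (0.15565527975559235, 0.09770490974187851) 15.514764785766602 [0.04787808 0.050718   0.0552901 ]
cabinet z 0.30001218105300875 0.6438062694640656
```

View pics/crop0.png

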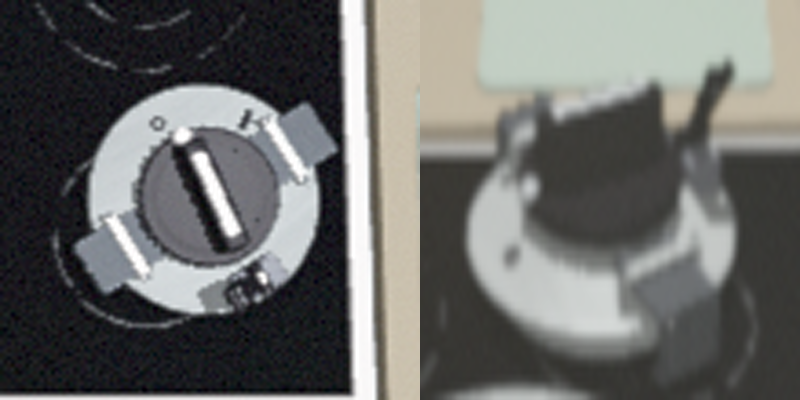

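The left half of the crop shows the lid centre at (205,198), the ring (open mark) at (157,123) and the locked bar at (250,120). The pointer at (182,133) is slightly past the open mark. The valve is at (250,285) and the jaws at (310,140) and (105,255), which gives a lid yaw of about 30°. The right half shows the lever standing at upper right and leaning away from the camera.

```bash
python3 - <<'E'
from h import *
from scipy.spatial.transform import Rotation as R
T,S=load("top0"),load("scene0")
# bar top: white stripe in top view, z=.084
P=cloud(T);g=T["color"].min(2).astype(int)
m=(g>150)&(abs(P[...,0]-.506)<.06)&(abs(P[...,1]+.325)<.05)&(P[...,2]>.075)
n,l,st,ce=cv2.connectedComponentsWithStats(m.astype(np.uint8));i=1+st[1:,4].argmax();print("stripe",ce[i],st[i])
v,u=np.where(l==i)
for h in(.08,.084,.088):
    q=np.array([ray(T,a,b,h)[:2] for a,b in zip(u,v)]);print(h,q.mean(0),cv2.minAreaRect(q.astype(np.float32)))
print("stripe depth z",np.median(P[l==i][:,2]))
d=q-q.mean(0);w=np.linalg.svd(d)[2][0];print("bar yaw",np.degrees(np.arctan2(w[1],w[0])))
# lid plate outline: bright disc; z profile
for nm,c in(("top",T),("scene",S)):
    P=cloud(c);x,y,z=np.moveaxis(P,-1,0);d=np.hypot(x-.503,y+.325)
    for a,b in((.062,.07),(.08,.085),(.09,.096)):
        k=(d>a)&(d<b)&(z<.1)&(z>.006);print(nm,a,k.sum(),np.percentile(z[k],[10,50,90]).round(4))
    k=(d<.12)&(z>.014)&(z<.1);print("all >14mm",P[k].mean(0))
    # circle from bright pixels (silver) boundary
    col=c["color"].astype(int);sil=((d<.125)&(z>.008)&(col.min(2)>90)).astype(np.uint8)
    ct=max(cv2.findContours(sil,0,1)[0],key=cv2.contourArea)[:,0]
    for h in(.020,):
        q=np.array([ray(c,a,b,h)[:2] for a,b in ct]);
        cc,r=circ(q)
        for t in(.01,.005,.004,.003,.003,.003): k=abs(np.linalg.norm(q-cc,axis=1)-r)<t;cc,r=circ(q[k])
        print(nm,"lid circle",cc,r,k.sum(),len(q))
    # pot outer rim contour
    d=np.hypot(x-.577,y-.095);s=((d<.115)&(z>.110)).astype(np.uint8)
    ct=cv2.convexHull(max(cv2.findContours(s,0,1)[0],key=cv2.contourArea))[:,0]
    q=np.array([ray(c,a,b,.117)[:2] for a,b in ct]);cc,r=circ(q)
    for t in(.008,.004,.003): k=abs(np.linalg.norm(q-cc,axis=1)-r)<t;cc,r=circ(q[k])
    print(nm,"pot circle",cc,r,k.sum(),len(q))
# scene bar top
P=cloud(S);x,y,z=np.moveaxis(P,-1,0);m=(z>.078)&(z<.095)&(np.hypot(x-.503,y+.325)<.06)
print("scene bar",m.sum(),P[m].mean(0),cv2.minAreaRect(P[m][:,:2].astype(np.float32)))
Rt=R.from_quat(np.roll([-3.41e-4,.18876,.98202,-8e-4],-1)).as_matrix();print(Rt.round(3))
E
```

```text
stripe [393.7047619  233.00952381] [387 222  14  23 105]
0.08 [ 0.52912859 -0.32788883] ((0.5294702649116516, -0.32780885696411133), (0.07382504642009735, 0.012715296819806099), 23.105268478393555)
0.084 [ 0.52889216 -0.32716968] ((0.5292326807975769, -0.3270900249481201), (0.07358327507972717, 0.012673631310462952), 23.105262756347656)
0.088 [ 0.52865573 -0.32645054] ((0.5289952158927917, -0.32637113332748413), (0.0733414888381958, 0.012631998397409916), 23.105213165283203)
stripe depth z 0.08475894816952212
bar yaw -156.377426816492
top 0.062 336 [0.0246 0.0448 0.0808]
top 0.08 172 [0.0258 0.0346 0.0519]
top 0.09 222 [0.0233 0.0308 0.0408]
all >14mm [ 0.52436133 -0.32162179  0.04288499]
top lid circle [ 0.52914096 -0.3280427 ] 0.09793079082648225 141 207
top pot circle [0. 0.] 0.0 0 10
scene 0.062 183 [0.0241 0.0417 0.0773]
scene 0.08 76 [0.0264 0.0364 0.0506]
scene 0.09 101 [0.0211 0.0283 0.0371]
all >14mm [ 0.52116456 -0.29148424  0.043229  ]
scene lid circle [ 0.52836464 -0.35132017] 0.10493554182897592 21 251
scene pot circle [0.577701   0.09745685] 0.10149626045766567 35 35
scene bar 110 [ 0.51254247 -0.32496471  0.08298285] ((0.5037134885787964, -0.32743942737579346), (0.1192251667380333, 0.02797936461865902), 11.377138137817383)
[[-0.929  0.371 -0.001]
 [ 0.371  0.929 -0.001]
 [ 0.    -0.002 -1.   ]]
```

```bash
python3 - <<'E'
from h import *
T,S=load("top0"),load("scene0")
for nm,c in(("top",T),("scene",S)):
    P=cloud(c);x,y,z=np.moveaxis(P,-1,0);d=np.hypot(x-.577,y-.095)
    s=(d<.115)&(z>.110)&(z<.128)
    v,u=np.where(s);ct=cv2.convexHull(np.c_[u,v].astype(np.int32))[:,0]
    q=np.array([ray(c,a,b,.118)[:2] for a,b in ct]);cc,r=circ(q);print(nm,"rim outer",cc,r,len(q),np.linalg.norm(q-cc,axis=1).round(4).std())
    # by angle mean of ring in cloud
    p=P[s][:,:2];a=np.arctan2(*(p-cc).T[::-1]);print(np.histogram(a,8,(-np.pi,np.pi))[0])
    m=(z>.076)&(z<.095)&(np.hypot(x-.529,y+.327)<.052);pp=P[m][:,:2]
    print("bar",m.sum(),pp.mean(0),np.median(z[m]),cv2.minAreaRect(pp.astype(np.float32)))
# colour rim in top: bright ring pixels near r
c=T;g=c["color"].astype(int);g=g.mean(2)
for th in(120,160):
  # radial edge scan outward from centre on z=.118 plane
  for c0 in [(.577,.095)]*1:
    cc=np.array(c0)
    for it in range(3):
        pts=[]
        for a in np.radians(np.arange(0,360,4)):
            rr=np.arange(.075,.115,.0005);uv=np.array([proj(c,[cc[0]+r*np.cos(a),cc[1]+r*np.sin(a),.118]) for r in rr],np.float32)
            val=cv2.remap(g.astype(np.float32),uv[None,:,0],uv[None,:,1],cv2.INTER_LINEAR)[0]
            k=np.where(val>th)[0]
            if len(k) and k[-1]<len(rr)-1: pts.append(cc+rr[k[-1]]*np.array([np.cos(a),np.sin(a)]))
        q=np.array(pts);n,r=circ(q)
        for t in(.006,.004,.003): k=abs(np.linalg.norm(q-n,axis=1)-r)<t;n,r=circ(q[k])
        cc=n
    print("edge scan",th,cc,r,k.sum(),len(q))
E
```

```text
top rim outer [0.57647791 0.09284512] 0.0996206068552843 34 0.00022103875562418817
[112 113 107 115 123 124 127 115]
bar 239 [ 0.52869222 -0.32646641] 0.08368924608556627 ((0.5292015671730042, -0.32699018716812134), (0.09835478663444519, 0.023239558562636375), 23.61350440979004)
scene rim outer [0.57761024 0.09908789] 0.10130923415594226 35 0.001207067622338517
[126 155 155 123 122 173 179 125]
bar 132 [ 0.53086044 -0.3196463 ] 0.08185121476771523 ((0.5302181243896484, -0.32288801670074463), (0.09545175731182098, 0.023497171700000763), 22.77803611755371)
edge scan 120 [0.57658703 0.09322016] 0.10069540226588551 90 90
edge scan 160 [0.57656919 0.09310643] 0.09958974202129849 90 90
```

```bash
python3 -m handwheel '[[[-0.766,-0.852,0,0],[-0.766,-0.852,0,0],[-0.766,-0.852,0,0],[-0.766,-0.852,0,0],[-0.766,-0.852,0,0],[-0.766,-0.852,0,0]]]' 85; python3 -m handwheel '[[[-0.766,-0.852,0,0],[-0.766,-0.852,0,0],[-0.766,-0.852,0,0],[-0.766,-0.852,0,0],[-0.766,-0.852,0,0],[-0.766,-0.852,0,0]]]'; python3 -m handwheel '[[[-0.766,-0.852,0,0],[-0.766,-0.852,0,0],[-0.766,-0.852,0,0],[-0.766,-0.852,0,0],[-0.766,-0.852,0,0],[-0.766,-0.852,0,0]]]'; python3 -m handwheel '[[[-0.766,-0.852,0,-0.527],[-0.766,-0.852,0,-0.527],[-0.766,-0.852,0,-0.527],[-0.766,-0.852,0,-0.527],[-0.766,-0.852,0,-0.527],[-0.766,-0.852,0,-0.527],[-0.766,-0.852,0,-0.527],[-0.766,-0.852,0,-0.527]]]'
cat > go.py <<'E'
import sys,numpy as np
from bench import ctrl
from scipy.spatial.transform import Rotation as R
o=ctrl.get_obs();M=R.from_quat(np.roll(o["eef_rot"],-1)).as_matrix();t=o["time_s"]
print("t",round(t,2),"pos",o["eef_pos"].round(4),"xyaw",np.degrees(np.arctan2(M[1,0],M[0,0])).round(2),"zax",M[:,2].round(3),"q6",o["q"][5].round(2),"F",o["wrist_force"].round(1),"op",round(o["opening"],3),"g",round(o["grasp_force"],1))
if len(sys.argv)>3:
    d=np.array(list(map(float,sys.argv[1:4])))-o["eef_pos"];print("shares",(M.T@d/.2).round(3))
E
python3 go.py .529 -.327 .11
```

```text
time_s: 0.85
eef_pos: [0.2922, 0.3192, 0.2393]
eef_rot: [-0.0, 0.189, 0.982, 0.0]
wrist_force: [-0.5, 0.3, 0.8]
opening: 0.994
grasp_force: 0.0
time_s: 1.6
eef_pos: [0.3712, 0.1051, 0.2391]
eef_rot: [-0.0, 0.188, 0.982, 0.0]
wrist_force: [0.2, 0.5, 0.3]
opening: 0.992
grasp_force: 0.0
time_s: 2.35
eef_pos: [0.4504, -0.1091, 0.2388]
eef_rot: [-0.001, 0.188, 0.982, 0.0]
wrist_force: [0.7, 0.2, 1.3]
opening: 0.999
grasp_force: 0.0
time_s: 3.35
eef_pos: [0.5299, -0.325, 0.2396]
eef_rot: [0.0, -0.204, 0.979, -0.0]
wrist_force: [-0.6, 0.3, -0.2]
opening: 0.998
grasp_force: 0.0
t 3.35 pos [ 0.5299 -0.325   0.2396] xyaw -156.42 zax [ 0. -0. -1.] q6 -2.72 F [-0.6  0.3 -0.2] op 0.998 g 0.0
shares [ 0.008 -0.007  0.648]
```

```bash
python3 -m handwheel '[[[0.008,-0.007,0.2,0],[0.008,-0.007,0.45,0],[0.008,-0.007,0.6,0],[0.008,-0.007,0.7,0],[0.008,-0.007,0.78,0],[0.008,-0.007,0.83,0],[0.008,-0.007,0.855,0],[0.008,-0.007,0.855,0]]]'; python3 go.py .529 -.327 .068;  python3 -m handwheel '[[[0,0,0,0],[0,0,0,0],[0,0,0,0],[0,0,0,0],[0,0,0,0],[0,0,0,0],[0,0,0,0],[0,0,0,0]]]' 0;python3 go.py
```

```text
time_s: 4.35
eef_pos: [0.5289, -0.3283, 0.0686]
eef_rot: [0.0, -0.204, 0.979, -0.0]
wrist_force: [-0.2, 0.6, -0.5]
opening: 0.994
grasp_force: 0.0
t 4.35 pos [ 0.5289 -0.3283  0.0686] xyaw -156.47 zax [ 0. -0. -1.] q6 -2.73 F [-0.2  0.6 -0.5] op 0.994 g 0.0
shares [-0.003  0.006  0.003]
time_s: 5.35
eef_pos: [0.5286, -0.3278, 0.0688]
eef_rot: [-0.0, -0.204, 0.979, 0.0]
wrist_force: [-2.6, 3.1, 4.9]
opening: 0.245
grasp_force: 59.9
t 5.35 pos [ 0.5286 -0.3278  0.0688] xyaw -156.47 zax [-0.  0. -1.] q6 -2.73 F [-2.6  3.1  4.9] op 0.245 g 59.9
```

```bash
python3 -m handwheel '[[[0,0,-0.05,0],[0,0,-0.15,0],[0,0,-0.3,0],[0,0,-0.5,0],[0,0,-0.7,0],[0,0,-0.85,0],[0,0,-0.9,0],[0,0,-0.9,0]]]'; python3 go.py .5763 .0927 .248; python3 - <<'E'
from bench import ctrl
import cv2,numpy as np
a=[]
for n in("scene","top"):
    c=ctrl.camera(n);np.savez(f"pics/{n}1.npz",**c);a.append(c["color"])
cv2.imwrite("pics/lift.png",np.hstack([cv2.resize(a[0][100:300,240:440],(400,400)),cv2.resize(a[1][140:340,300:500],(400,400))])[:,:,::-1])
E
```

```text
time_s: 6.35
eef_pos: [0.5287, -0.3281, 0.2486]
eef_rot: [0.0, -0.204, 0.979, -0.0]
wrist_force: [-0.1, 0.3, -7.2]
opening: 0.244
grasp_force: 59.8
t 6.35 pos [ 0.5287 -0.3281  0.2486] xyaw -156.47 zax [ 0. -0. -1.] q6 -2.73 F [-0.1  0.3 -7.2] op 0.244 g 59.8
shares [-1.058  1.834  0.002]
```

View pics/lift.png

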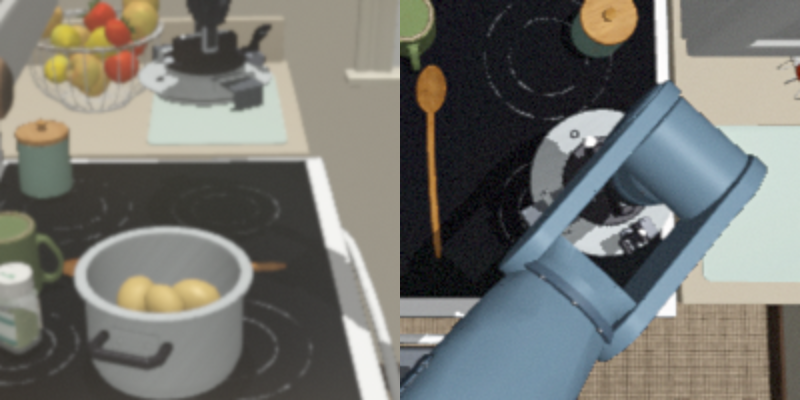

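The left half shows the lid hanging level in the gripper, and the right half shows it held, with the ring at (575,133) and the valve at (635,235). Next I carry it to the pot.

```bash
python3 -m handwheel '[[[-0.02,0.03,0,0],[-0.06,0.10,0,0],[-0.12,0.21,0,0],[-0.20,0.35,0,0],[-0.29,0.50,0,0],[-0.38,0.66,0,0],[-0.47,0.81,0,0],[-0.55,0.95,0,0]]]'; python3 -m handwheel '[[[-0.10,0.17,0,0],[-0.2,0.34,0,0],[-0.29,0.51,0,0],[-0.37,0.64,0,0],[-0.43,0.75,0,0],[-0.47,0.82,0,0],[-0.50,0.865,0,0],[-0.508,0.884,0,0],[-0.508,0.884,0,0],[-0.508,0.884,0,0]]]'; python3 go.py .5763 .0926 .188; python3 - <<'E'
from bench import ctrl
import cv2,numpy as np
a=[]
for n in("scene","top"):
    c=ctrl.camera(n);np.savez(f"pics/{n}2.npz",**c);a.append(c["color"])
cv2.imwrite("pics/over.png",np.hstack([cv2.resize(a[0][130:330,220:420],(400,400)),cv2.resize(a[1][130:330,150:350],(400,400))])[:,:,::-1])
E
```

```text
time_s: 7.45
eef_pos: [0.5534, -0.1068, 0.2484]
eef_rot: [0.0, -0.205, 0.979, 0.0]
wrist_force: [0.7, -0.9, -7.8]
opening: 0.244
grasp_force: 59.7
time_s: 8.7
eef_pos: [0.5763, 0.092, 0.2482]
eef_rot: [-0.0, -0.203, 0.979, -0.0]
wrist_force: [0.1, 0.5, -7.3]
opening: 0.25
grasp_force: 59.8
t 8.7 pos [0.5763 0.092  0.2482] xyaw -156.52 zax [-0. -0. -1.] q6 -2.03 F [ 0.1  0.5 -7.3] op 0.25 g 59.8
shares [-0.001  0.003  0.301]
```

View pics/over.png

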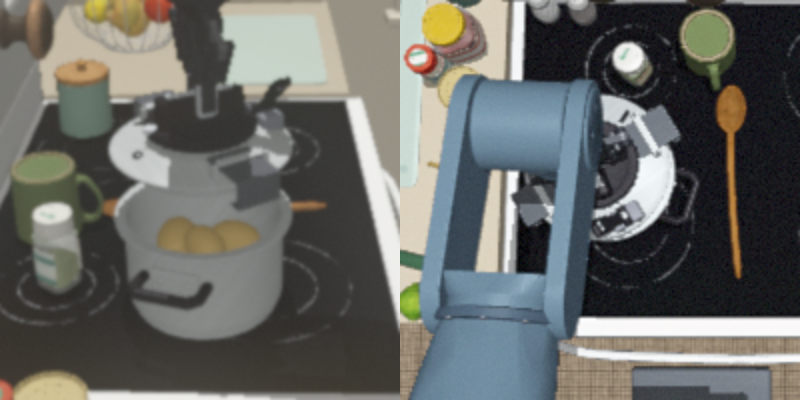

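The lid hangs level above the pot and lines up with it: rim at (205,215) in the left half, lid in the right half around (610,165). I lower it to just above the rim, then in fine steps.

```bash
python3 -m handwheel '[[[0,0.003,0.05,0],[0,0.003,0.13,0],[0,0.003,0.21,0],[0,0.003,0.28,0],[0,0.003,0.33,0],[0,0.003,0.36,0],[0,0.003,0.375,0],[0,0.003,0.375,0]]]'; python3 -m handwheel '[[[0,0,0.005,0],[0,0,0.01,0],[0,0,0.015,0],[0,0,0.015,0]]]'; python3 go.py .5763 .0926 .1688
```

```text
time_s: 9.8
eef_pos: [0.5762, 0.0932, 0.1735]
eef_rot: [0.0, -0.204, 0.979, -0.0]
wrist_force: [0.3, -0.1, -7.0]
opening: 0.24
grasp_force: 59.7
time_s: 10.3
eef_pos: [0.5759, 0.0932, 0.1702]
eef_rot: [-0.0, -0.204, 0.979, -0.0]
wrist_force: [0.4, 0.4, -7.4]
opening: 0.242
grasp_force: 59.7
t 10.3 pos [0.5759 0.0932 0.1702] xyaw -156.47 zax [-0. -0. -1.] q6 -2.02 F [ 0.4  0.4 -7.4] op 0.242 g 59.7
shares [-0.    -0.004  0.007]
```

```bash
python3 -m handwheel '[[[0,0,0.003,0],[0,0,0.006,0],[0,0,0.008,0],[0,0,0.008,0]]]'; python3 -m handwheel '[[[0,0,0.003,0],[0,0,0.005,0],[0,0,0.005,0]]]'; python3 go.py
```

```text
time_s: 10.8
eef_pos: [0.576, 0.0932, 0.1689]
eef_rot: [0.0, -0.204, 0.979, -0.0]
wrist_force: [-0.6, 0.2, -5.5]
opening: 0.244
grasp_force: 60.0
time_s: 11.18
eef_pos: [0.5761, 0.0933, 0.1688]
eef_rot: [0.0, -0.204, 0.979, -0.0]
wrist_force: [-5.8, 0.2, 3.7]
opening: 0.246
grasp_force: 61.3
t 11.18 pos [0.5761 0.0933 0.1688] xyaw -156.46 zax [ 0. -0. -1.] q6 -2.02 F [-5.8  0.2  3.7] op 0.246 g 61.3
```

```bash
python3 -m handwheel '[[[0,0,0,0.03],[0,0,0,0.08],[0,0,0,0.14],[0,0,0,0.2],[0,0,0,0.26],[0,0,0,0.32],[0,0,0,0.38],[0,0,0,0.43],[0,0,0,0.46],[0,0,0,0.46]]]'; python3 go.py; python3 -c "
from bench import ctrl;print(ctrl.get_obs()['torque'])"; python3 -m handwheel '[[[0,0,0,0.03],[0,0,0,0.06],[0,0,0,0.09],[0,0,0,0.12],[0,0,0,0.14],[0,0,0,0.16],[0,0,0,0.16]]]';  python3 go.py; python3 - <<'E'
from bench import ctrl
import cv2,numpy as np
print(ctrl.get_obs()['torque'])
a=[]
for n in("scene","top"):
    c=ctrl.camera(n);np.savez(f"pics/{n}3.npz",**c);a.append(c["color"])
cv2.imwrite("pics/turn.png",np.hstack([cv2.resize(a[0][170:290,260:380],(400,400),interpolation=2),cv2.resize(a[1][150:270,190:310],(400,400),interpolation=2)])[:,:,::-1])
E
```

```text
time_s: 12.42
eef_pos: [0.5763, 0.0944, 0.1688]
eef_rot: [0.0, 0.139, 0.99, 0.001]
wrist_force: [-3.8, 4.0, 1.9]
opening: 0.243
grasp_force: 61.1
t 12.43 pos [0.5763 0.0944 0.1688] xyaw 163.99 zax [ 0.001  0.002 -1.   ] q6 -1.33 F [-3.8  4.   1.9] op 0.243 g 61.1
[ 0.56953242  0.73345257 -0.09499916]
time_s: 13.3
eef_pos: [0.577, 0.0936, 0.1688]
eef_rot: [0.001, 0.257, 0.967, 0.001]
wrist_force: [-0.2, 4.6, 3.7]
opening: 0.245
grasp_force: 61.4
t 13.3 pos [0.577  0.0936 0.1688] xyaw 150.27 zax [ 0.003  0.001 -1.   ] q6 -1.09 F [-0.2  4.6  3.7] op 0.245 g 61.4
[0.56986158 0.25376942 0.11913617]
```

View pics/turn.png

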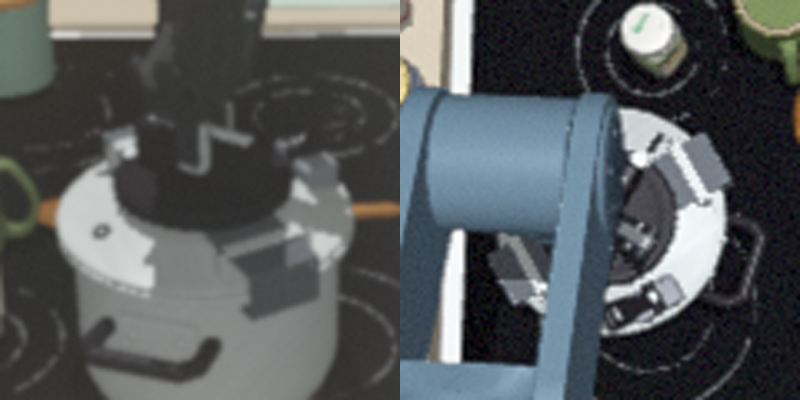

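The seated lid shows the pointer at (640,158), just short of the locked bar at (657,143), so I keep turning until the stop is felt.

```bash
for i in 1; do python3 -m handwheel '[[[0,0,0,0.015],[0,0,0,0.03],[0,0,0,0.045],[0,0,0,0.045]]]'; done; python3 -c "
from bench import ctrl;print(ctrl.get_obs()['torque'])"; python3 go.py; python3 -m handwheel '[[[0,0,0,0.015],[0,0,0,0.03],[0,0,0,0.045],[0,0,0,0.045]]]';python3 go.py;python3 - <<'E'
from bench import ctrl
from h import *
print(ctrl.get_obs()['torque'])
c=ctrl.camera("top");np.savez("pics/top4.npz",**c)
cv2.imwrite("pics/turn2.png",cv2.resize(c["color"][165:255,210:300],(600,600),interpolation=2)[:,:,::-1])
E
```

```text
time_s: 13.9
eef_pos: [0.5772, 0.0927, 0.1688]
eef_rot: [0.002, 0.289, 0.957, -0.0]
wrist_force: [0.3, 0.7, 4.7]
opening: 0.249
grasp_force: 61.5
[0.21808272 0.13603344 0.4898552 ]
t 13.9 pos [0.5772 0.0927 0.1688] xyaw 146.42 zax [ 0.003 -0.001 -1.   ] q6 -1.03 F [0.3 0.7 4.7] op 0.249 g 61.5
time_s: 14.4
eef_pos: [0.5772, 0.0925, 0.1688]
eef_rot: [0.002, 0.321, 0.947, -0.0]
wrist_force: [-0.1, 0.5, 4.8]
opening: 0.242
grasp_force: 61.6
t 14.4 pos [0.5772 0.0925 0.1688] xyaw 142.54 zax [ 0.003 -0.001 -1.   ] q6 -0.96 F [-0.1  0.5  4.8] op 0.242 g 61.6
[0.11086878 0.05158587 0.49281057]
```

View pics/turn2.png

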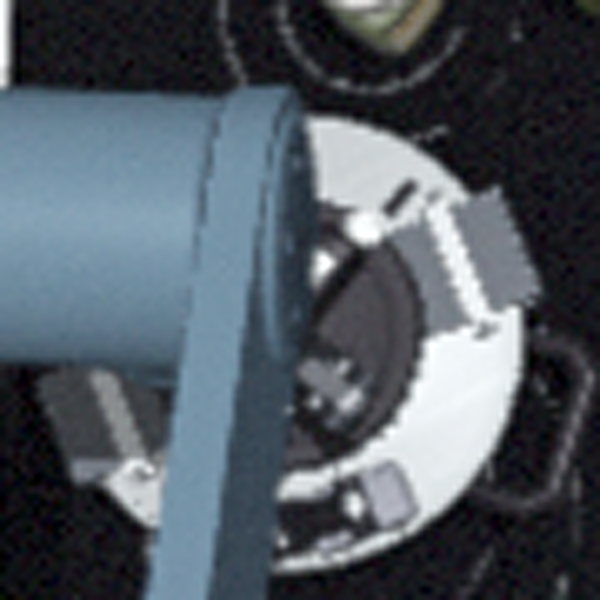

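The pointer at (365,225) is in line with the locked bar at (400,195). The torque has levelled off at 0.49 N m, so the stop is reached and the whole lid is creeping round on the rim. I release and rise.

```bash
python3 -m handwheel '[[[0,0,0,0],[0,0,0,0],[0,0,0,0],[0,0,0,0]]]' 50; python3 -m handwheel '[[[0,0,-0.1,0],[0,0,-0.3,0],[0,0,-0.5,0],[0,0,-0.5,0]]]' ; python3 go.py .5 0.3 .27; python3 -m handwheel '[[[0.7,0.5,-0.2,0],[0.7,0.5,-0.2,0],[0.7,0.5,-0.2,0],[0.7,0.5,-0.2,0],[0.7,0.5,-0.2,0]]]' 0; python3 go.py;python3 - <<'E'
from bench import ctrl
from h import *
a=[]
for n in("scene","top"):
    c=ctrl.camera(n);np.savez(f"pics/{n}5.npz",**c);a.append(c["color"])
cv2.imwrite("pics/rel.png",np.hstack([cv2.resize(a[0][170:290,260:380],(400,400),interpolation=2),cv2.resize(a[1][160:270,200:310],(400,400),interpolation=2)])[:,:,::-1])
P=cloud(c);x,y,z=np.moveaxis(P,-1,0)
m=(z>.165)&(z<.2)&(np.hypot(x-.577,y-.093)<.052);pp=P[m][:,:2]
print("bar",m.sum(),pp.mean(0),np.median(z[m]),cv2.minAreaRect(pp.astype(np.float32)))
m=(z>.155)&(z<.22)&(np.hypot(x-.577,y-.093)>.06)&(np.hypot(x-.577,y-.093)<.13);print("lever",m.sum(),P[m][::6].round(3))
E
```

```text
time_s: 14.95
eef_pos: [0.5759, 0.0932, 0.1675]
eef_rot: [-0.0, 0.321, 0.947, -0.0]
wrist_force: [0.7, 0.1, 0.3]
opening: 0.589
grasp_force: 0.0
time_s: 15.45
eef_pos: [0.5782, 0.0932, 0.2719]
eef_rot: [0.004, 0.321, 0.947, 0.001]
wrist_force: [0.5, 0.7, 0.0]
opening: 0.584
grasp_force: 0.0
t 15.45 pos [0.5782 0.0932 0.2719] xyaw 142.51 zax [ 0.008 -0.    -1.   ] q6 -0.96 F [0.5 0.7 0. ] op 0.584 g 0.0
shares [0.939 0.583 0.006]
time_s: 16.08
eef_pos: [0.5254, 0.2575, 0.3065]
eef_rot: [-0.001, 0.321, 0.947, -0.001]
wrist_force: [-0.0, 0.5, -0.4]
opening: 0.004
grasp_force: 0.0
t 16.07 pos [0.5254 0.2575 0.3065] xyaw 142.55 zax [-0.001 -0.001 -1.   ] q6 -0.66 F [-0.   0.5 -0.4] op 0.004 g 0.0
bar 307 [0.57622335 0.0880728 ] 0.18316735721534538 ((0.5772832632064819, 0.08967318385839462), (0.02304544299840927, 0.09869375079870224), 52.233154296875)
lever 126 [[0.627 0.05  0.156]
 [0.507 0.067 0.159]
 [0.503 0.079 0.172]
 [0.504 0.065 0.157]
 [0.5   0.085 0.184]
 [0.501 0.07  0.174]
 [0.501 0.056 0.155]
 [0.497 0.085 0.187]
 [0.498 0.071 0.17 ]
 [0.494 0.094 0.196]
 [0.495 0.078 0.18 ]
 [0.495 0.064 0.162]
 [0.492 0.09  0.19 ]
 [0.492 0.075 0.177]
 [0.493 0.062 0.156]
 [0.489 0.083 0.183]
 [0.49  0.069 0.164]
 [0.486 0.084 0.189]
 [0.487 0.07  0.174]
 [0.484 0.08  0.181]
 [0.481 0.086 0.193]]
```

View pics/rel.png

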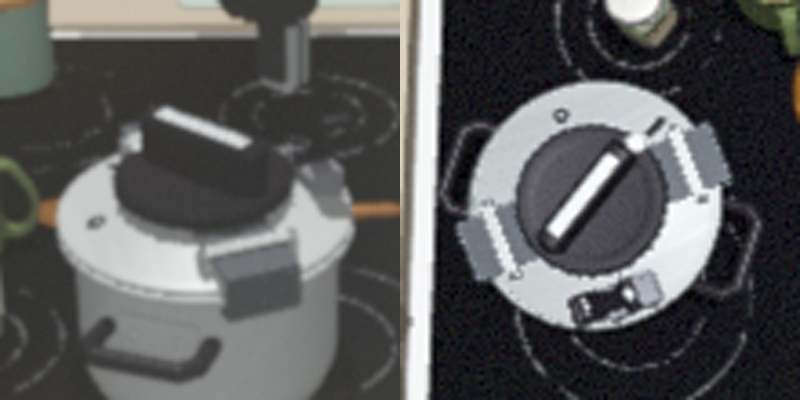

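The collar points at the locked mark, bar (545,240) to (635,140). The lever at (600,300) still leans to the lid's +y, with its tip near (0.49, 0.09, 0.19) and the pivot at about (0.502, 0.060, 0.146). I sweep the shut fingers along the lid's -y.

```bash
python3 go.py .474 .130 .181; python3 - <<'E'
from bench import ctrl
import numpy as np
from scipy.spatial.transform import Rotation as R
M=R.from_quat(np.roll(ctrl.get_obs()["eef_rot"],-1)).as_matrix()
print(M.T@np.array([.381,-.925,0])*.086/.2)
E
```

```text
t 16.18 pos [0.5259 0.2566 0.3066] xyaw 142.43 zax [-0.002 -0.001 -1.   ] q6 -0.66 F [ 0.6 -0.1  0.3] op 0.001 g 0.0
shares [-0.181 -0.659  0.629]
[-3.72365454e-01 -2.15381746e-01  6.00208381e-05]
```

```bash
python3 -m handwheel '[[[-0.18,-0.66,0,0],[-0.18,-0.66,0.1,0],[-0.18,-0.66,0.3,0],[-0.18,-0.66,0.5,0],[-0.18,-0.66,0.6,0],[-0.18,-0.66,0.63,0],[-0.18,-0.66,0.63,0]]]'; python3 go.py; python3 -m handwheel '[[[-0.04,-0.023,0,0],[-0.08,-0.047,0,0],[-0.12,-0.07,0,0],[-0.165,-0.095,0,0],[-0.21,-0.121,0,0],[-0.255,-0.147,0,0],[-0.3,-0.173,0,0],[-0.34,-0.197,0,0],[-0.372,-0.215,0,0],[-0.372,-0.215,0,0]]]'; python3 go.py; python3 -m handwheel '[[[0,0,-0.1,0],[0,0,-0.3,0],[0,0,-0.5,0],[0,0,-0.6,0]]]'; python3 go.py .45 .28 .30
```

```text
time_s: 17.05
eef_pos: [0.4743, 0.1305, 0.1818]
eef_rot: [-0.0, 0.322, 0.947, -0.0]
wrist_force: [0.0, -0.3, 0.0]
opening: -0.002
grasp_force: 0.0
t 17.05 pos [0.4743 0.1305 0.1818] xyaw 142.44 zax [-0. -0. -1.] q6 -0.89 F [ 0.  -0.3  0. ] op -0.002 g 0.0
time_s: 18.3
eef_pos: [0.5067, 0.0516, 0.1815]
eef_rot: [-0.0, 0.322, 0.947, 0.0]
wrist_force: [-1.7, 1.1, 1.4]
opening: 0.003
grasp_force: 0.9
t 18.3 pos [0.5067 0.0516 0.1815] xyaw 142.48 zax [-0.001  0.001 -1.   ] q6 -1.05 F [-1.7  1.1  1.4] op 0.003 g 0.9
time_s: 18.8
eef_pos: [0.5079, 0.0516, 0.3045]
eef_rot: [0.002, 0.321, 0.947, 0.0]
wrist_force: [0.0, -1.0, 0.1]
opening: 0.002
grasp_force: 0.0
t 18.8 pos [0.5079 0.0516 0.3045] xyaw 142.53 zax [ 0.004 -0.001 -1.   ] q6 -1.05 F [ 0.  -1.   0.1] op 0.002 g 0.0
shares [0.924 0.73  0.02 ]
```

```bash
python3 -m handwheel '[[[0.92,0.73,0,0],[0.92,0.73,0,0],[0.92,0.73,0,0],[0.92,0.73,0,0],[0.92,0.73,0,0],[0.92,0.73,0,0]]]'; python3 - <<'E'
from bench import ctrl
from h import *
a=[]
for n in("scene","top"):
    c=ctrl.camera(n);a.append(c["color"]);P=cloud(c);x,y,z=np.moveaxis(P,-1,0);d=np.hypot(x-.577,y-.093)
    m=(z>.155)&(z<.22)&(d>.06)&(d<.13)&(x<.53);print(n,"lever",m.sum(),P[m][::8].round(3).tolist())
    m=(z>.165)&(z<.2)&(d<.052);print("bar",cv2.minAreaRect(P[m][:,:2].astype(np.float32)),np.median(z[m]))
    m=(d>.08)&(d<.098)&(z>.11)&(z<.14)
    A=np.c_[P[m][:,:2]-[.577,.093],np.ones(m.sum())];s=np.linalg.lstsq(A,P[m][:,2],rcond=None)[0];print("tilt",s)
cv2.imwrite("pics/end.png",np.hstack([cv2.resize(a[0][170:290,260:380],(400,400),interpolation=2),cv2.resize(a[1][160:270,200:310],(400,400),interpolation=2)])[:,:,::-1])
E
```

```text
time_s: 19.55
eef_pos: [0.4498, 0.2793, 0.3016]
eef_rot: [0.0, 0.321, 0.947, -0.0]
wrist_force: [-0.2, -0.2, 0.5]
opening: 0.0
grasp_force: 0.0
scene lever 190 [[0.522, 0.024, 0.192], [0.524, 0.031, 0.193], [0.529, 0.03, 0.19], [0.51, 0.027, 0.189], [0.515, 0.029, 0.187], [0.519, 0.033, 0.186], [0.524, 0.034, 0.184], [0.506, 0.028, 0.181], [0.508, 0.035, 0.182], [0.513, 0.036, 0.18], [0.517, 0.038, 0.179], [0.522, 0.043, 0.179], [0.503, 0.037, 0.175], [0.508, 0.038, 0.173], [0.513, 0.041, 0.172], [0.517, 0.048, 0.173], [0.52, 0.045, 0.169], [0.515, 0.048, 0.168], [0.513, 0.047, 0.165], [0.511, 0.051, 0.165], [0.508, 0.051, 0.162], [0.506, 0.05, 0.159], [0.501, 0.056, 0.159], [0.513, 0.058, 0.155]]
bar ((0.5783230662345886, 0.09334917366504669), (0.02373799867928028, 0.1008121520280838), 52.30387496948242) 0.1790115660346298
tilt [-0.01584657  0.00053237  0.12611139]
top lever 101 [[0.528, 0.03, 0.188], [0.522, 0.036, 0.189], [0.519, 0.036, 0.186], [0.517, 0.036, 0.182], [0.515, 0.043, 0.172], [0.514, 0.019, 0.188], [0.511, 0.03, 0.187], [0.51, 0.05, 0.159], [0.508, 0.023, 0.197], [0.506, 0.04, 0.174], [0.504, 0.05, 0.161], [0.501, 0.056, 0.155], [0.501, 0.032, 0.169]]
bar ((0.5768696665763855, 0.08931604027748108), (0.023094050586223602, 0.09883660078048706), 53.599666595458984) 0.1832858813726248
tilt [-0.00716104 -0.00655568  0.12686352]
```

View pics/end.png

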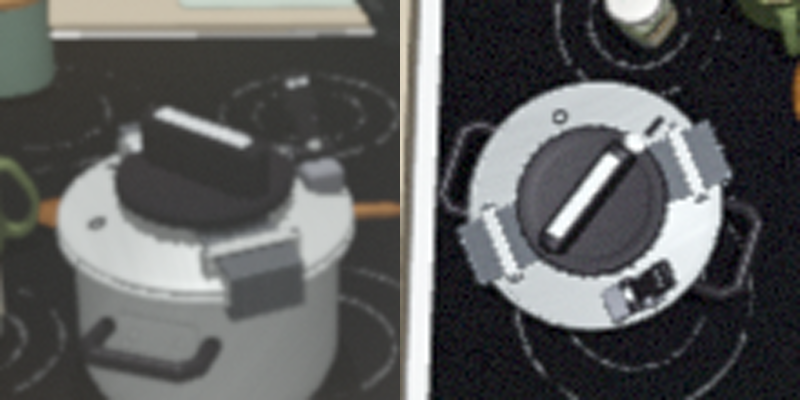

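The lever at (645,290) now leans to the lid's -y. Its measured tip, (0.515, 0.028, 0.19), matches the closed pose. The lid is flat and the pointer at (637,143) is at the locked mark (655,127), so I hand in.

```bash
python3 -c "
from bench import ctrl;print(ctrl.hand_in())"
```

```text
the job is handed in; nothing more can be done
None
```

The job is handed in with no verdict returned: the last pictures show the lid flat on the pot, the collar at its locked mark and the steam valve lever over on its closed side, at about 20 s of the 54 s allowed.

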